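Seat the keyed stage insert on the microscope's light base

ROBOT

A 6-joint arm with a two-finger parallel gripper is mounted at the origin on the work surface. World frame = base frame: x ahead of the robot, y to its left, z up, the work surface at z = 0. Lengths are in m, angles in degrees, forces in N, time in s.
With the tool pointing down it reaches from about 0.4 to 0.825 m from the base axis. Payload 7 kg.
Tool frame: the origin (TCP) lies between the finger pads; the fingertips stand 11 mm ahead of it and the grasp point (between the pads) lies 8 mm behind it (r.tcp_to_tips is the distance from the TCP to the fingertips, in m); x points along the fingers, y is the direction in which the jaws open and shut, and the axes are right-handed (so a half turn about x gives the same grasp; the last joint's range is limited). The gripper opens to 88 mm and grips with 3 to 60 N. Pads are 19 mm wide; open, the fingers measure 130 mm over their backs; the gripper's body (78 mm by 193 mm) begins 47 mm behind the grasp point.
Start: joints at [86.809, 20.546, 0.682, 0, -70.136, -16.507], TCP at [0.228, 0.635, 0.238] pointing down, gripper open.
Joint ranges: [-176.03, 176.03], [-82.01, 121.73], [-58.28, 71.71], [-173.87, 95.51], [-174.79, -0.11], [-173.66, 173.66]. Speed limits (degrees/s): [136.94, 136.94, 172.46, 180, 180, 180].

INTERFACE

Orientations are given as [roll, pitch, yaw] about the fixed x, y, z axes, in that order (R = Rz(yaw) Ry(pitch) Rx(roll)).
In Python, from plant import r gives the robot as it stands.
- The arm moves only by the tool arm_command, never from a script. Its argument "plan" is a list of rows, each an object of numbers: "dx", "dy", "dz": the shift along the tool's x, y, z each as a share of 0.02 m, from -1 to 1; "wx", "wy", "wz": the turn, a rotation vector about the tool's x, y, z each as a share of 0.08 rad, from -1 to 1. In form: [{"dx": .., "dy": .., "dz": .., "wx": .., "wy": .., "wz": ..}, ...]. A call has 1 to 20 rows; each row shifts and turns the pose as measured when the row begins, along the tool's axes as they then stand; what a row does not reach is not made up. A row lasts 1/12 s, in which the tool goes at most 41.7 mm and 7.16 degrees, less where a joint would pass 70% of its speed; a pose out of reach is approached as far as the arm can. A call with a number of a shift or a turn outside -1 to 1 is refused whole. A call with a gripper value outside its range is refused whole. "fingers" is the closure, from -1 (fully open) to 1 (shut), so that 0 is half open, set as the call begins (left out, the last holds). The fingers move at their own pace and stop on an object; "force" is the grip in N (left out, the last holds). Time passes only in rows, so rows that do not move let the fingers close. It gives the time, the measured TCP pose, the force and the opening at its end, in the units of the state.
- r.get_state(): the state, without advancing time (a new reading comes with each control period).
- r.capture(name): name is "side" or "top"; returns (picture, depth): 420x560x3 uint8, red, green, blue; 420x560 float32, m along the optical axis (not along the pixel's ray), 0 where there is no reading.
- r.camera_model(name): a dict with "vertical_fov" (degrees; the focal length in pixels is half the picture's height over the tangent of half this angle, whatever the lens; pixels are square), "cx", "cy" (the principal point, pixels), "R" (3x3) and "t" (3): a world point X has camera coordinates R X + t. Camera axes: x right, y down, z forward; pixel columns grow to the right and rows downward; lengths in m; the calibration is good to about 2 mm. A picture is of the moment at which its call begins. camera_model takes no time and is no camera call.
- r.close_job(): hands the job in, once; it reports no verdict.
Trained networks look in the newest picture that a camera, given by its name, has taken for a name from the list of things; names that differ only in an ending like _2 or _b are one class to them, and where a whole thing is asked for, a point or a joint stands for the part that bears it (a point fixed in the world has none). Each returns a list of dicts, best first, with "score" (0 to 1); they miss things now and then, are a little off and sometimes report something else, mostly with a low value. They report only what shows in the picture. A call takes as long as a camera call. They do not tell look-alikes from the thing itself.
- r.cut_out(camera, query): "mask" (420x560 bool, what is visible of it) and "bbox" ([left, top, width, height] in pixels, round what is visible of it).
- r.spot_point(camera, query): "centre" ([column, row] in pixels: a listed point, or the origin of a listed thing).
The state is a dict: "time_s": time; "joints": joint angles; "qd": joint speeds; "joint_torque": joint torques, N m; "tcp_pos": TCP position; "eef_rot": TCP orientation; "contact_force": force on the tool from outside, world axes, zero at the start; "moment": the same for the moment, N m; "gripper_width": finger opening in m.
Only numpy, scipy, OpenCV 4.12 (cv2) and the standard library are available. Lean on these libraries where they do the work, as an engineer would, in place of code of your own. Each camera call takes 0.05 s, during which the arm holds its last target.

TASK

The round steel stage insert in the top of the microscope's light base is riding up on its locating pin. Leave it in its bore and push it round with a fingertip until the notch in its rim meets the pin, and press it fully home so that it lies flat on the base all round. Do not lift or pull the insert out, leave the other things where they are, and finish with the hand clear.

Things in the scene. Friction and masses are not known exactly. Their poses are not given: they have to be found in the camera images.
- light_base: fixed transmitted-light base of a stereo microscope: white housing with a flat black top, 300 (x) x 320 (y) x 70 mm tall; origin under its centre, z up, x from its front (brightness dial and switch) to its back. In the middle of its top is a round vertical bore, 116 mm across, that carries the insert.
- bore (a point): centre of the bore's mouth, level with the base's top; axes as the base's. Two spring plungers in the bore's wall, 140 degrees either side of the pin, hold the insert's spigot up: once the notch is on the pin, a straight push of about 7 to 15 N on the rim opposite the pin snaps it past them. Seated, the flange lies flat on the base's top, with the insert's origin here and no tilt.
- pin (a point): top centre of the fixed locating pin: a plain steel dowel 10 mm in diameter, standing 5 mm above the base's top, 69 mm from the bore's axis towards the base's +x. A white index line 26 mm long on the base's top runs outward from it. The insert's rim covers the inner part of it unless the notch is there.
- insert: loose round steel stage insert, 0.35 to 0.53 kg: flange 140 mm in diameter, 5 mm thick, with a frosted window 60 mm wide in its top; below it a spigot 114 mm in diameter, 12 mm deep, turns and slides in the bore with 0.8 mm play all round. Origin at the centre of the flange's underside, z up, x towards the notch. It starts nearly level, riding about 5 mm up on pin and plungers, the notch 34 to 180 degrees from the pin.
- insert_notch (a point): middle of the notch, level with the flange's underside, 69 mm from the insert's centre. The notch is open at the rim, 15 mm wide, 13 mm deep, cut through the flange. When it comes over the pin (within 2 degrees) that side drops by itself, the insert tilts by about 2.3 degrees, and the pin stops further turning; the opposite side stays up until pressed.
- post_a (a point): top centre of a stage clip's thumbscrew on the insert: dark upright post 13 mm in diameter, 13 mm tall above the insert's top face, 52 mm from the insert's centre towards its +y. A flat clip spring 8 mm wide runs from it towards the centre, up to 2.5 mm above the face. It stands firm; a sideways push of 1 to 5 N on it turns the insert.
- post_b (a point): the same of the second stage clip, 52 mm from the insert's centre towards its -y
- aux_lens: auxiliary objective lens, short black cylinder 46 mm wide, 30 mm tall, standing on a corner of the light base; origin under its centre
- eyepiece: black eyepiece with a steel sleeve, 39 mm wide, 46 mm tall, standing on a corner of the light base; origin under its centre
- small_dish: covered clear culture dish, 39 mm wide, 12 mm tall, on a corner of the light base; origin under its centre
- dish_stack: stack of three covered culture dishes, 61 mm wide, 48 mm tall, on the table at the left; origin under its centre
- medium_bottle: bottle of pink culture medium, 56 mm wide, 115 mm tall, on the table at the left; origin under its centre
- tube_rack: white rack with six capped tubes, 110 x 75 mm, 75 mm tall, on the table at the right; origin under its centre
- tip_box: grey box of pipette tips, 120 x 82 mm, 55 mm tall, on the table at the right; origin under its centre
Not all that is in view belongs to the job. Of the things shaped like the insert, the steel one is meant.

How it is judged (in metres and radians):
At the end, for the whole second after the job is handed in: The insert lies still in the bore with its notch round the pin (notch middle within 5 mm of the pin), its flange flat on the base's top (within 1.5 mm in height and 0.86 degrees of level); every other thing is within 20 mm of where it began (z of insert in the frame of bore between -0.0015 and 0.0015 m and angle between insert's own z axis and vertical below 0.015 rad and horizontal distance between insert and bore below 0.004 m and horizontal distance between insert_notch and pin below 0.005 m and linear speed of insert below 0.01 m/s and angular speed of insert below 0.05 rad/s and distance of each of aux_lens, eyepiece, small_dish, dish_stack, medium_bottle, tube_rack, tip_box from where it was at the start of the episode below 0.02 m); the robot touches nothing.
It fails at once if the insert is lifted: its centre rises more than 13 mm above its seat (it starts at 5 mm) or it is tipped by more than 14 degrees (z of insert in the frame of bore above 0.013 m or angle between insert's own z axis and vertical above 0.25 rad).
It fails at once if another thing is moved by more than 20 mm (distance of any of aux_lens, eyepiece, small_dish, dish_stack, medium_bottle, tube_rack, tip_box from where it was at the start of the episode above 0.02 m).
It also fails if it takes over 48 s, if anything falls off the work surface, if the arm or the gripper's body presses on something with over 40 N, if the wrist force passes 120 N, or if a joint passes its speed limit or range.

## Working session

There is one attempt and no reset: what is moved stays moved. The work goes in short steps, Python scripts to look and compute and a tool call to move; the robot and the scene stay as the last step left them, time stands still between calls to the robot, and variables do not carry over. Pictures are saved under pics/ and viewed, and the job is handed in when it is done.

Besides the shell and the picture viewer there is one more tool, called by a JSON object that holds its "api" and its "payload". arm_command: Moves the arm, as the interface text tells. Shift numbers are shares of 0.02 m and turn numbers shares of 0.08 rad, none past 1 either way. Its arguments: {"type":"object","properties":{"plan":{"type":"array","items":{"type":"object","properties":{"dx":{"type":"number"},"dy":{"type":"number"},"dz":{"type":"number"},"wx":{"type":"number"},"wy":{"type":"number"},"wz":{"type":"number"}}}},"fingers":{"type":"number"},"force":{"type":"number"}},"required":["plan"]}

```bash
ls; mkdir -p pics
cat > h.py <<'E'
import numpy as np, cv2
from plant import r
def K(n):
    m=r.camera_model(n); f=210/np.tan(np.radians(m["vertical_fov"])/2); return f,m["cx"],m["cy"],np.array(m["R"]),np.array(m["t"])
def unproj_z(n,u,v,z):
    f,cx,cy,R,t=K(n); d=R.T@np.array([(u-cx)/f,(v-cy)/f,1]); c=-R.T@t
    return c+d*(z-c[2])/d[2]
def unproj_d(n,u,v,dep):
    f,cx,cy,R,t=K(n); return R.T@(np.array([(u-cx)/f,(v-cy)/f,1])*dep-t)
def proj(n,X):
    f,cx,cy,R,t=K(n); p=R@np.array(X)+t; return np.array([f*p[0]/p[2]+cx,f*p[1]/p[2]+cy])
def save(n,im): cv2.imwrite("pics/"+n+".png",im[...,::-1])
E
python3 - <<'E'
from h import *
for n in ("top","side"):
    im,d=r.capture(n); save(n+"0",im); np.save(n+"0.npy",d)
    m=r.camera_model(n); print(n,m)
    for q in ("insert","insert_notch","pin","bore","post_a","light_base"):
        for o in r.spot_point(n,q)[:4]:
            u,v=o["centre"]; dd=d[int(v),int(u)]; print(q,round(o["score"],2),np.round(o["centre"],1),np.round(unproj_d(n,u,v,dd),3))
print(r.get_state(), r.tcp_to_tips)
E
```

```text
pics
top {'vertical_fov': 55.71420536492104, 'cx': 285.038740491583, 'cy': 209.50908709467015, 'R': array([[-0.0276683 , -0.99961532,  0.0019198 ],
       [-0.98488017,  0.02693178, -0.17113074],
       [ 0.1710132 , -0.00662567, -0.98524646]]), 't': array([-0.00674004,  0.58463299,  1.18551284])}
insert 0.93 [244. 230.] [0.52  0.102 0.08 ]
insert 0.73 [328.3 205.2] [ 0.599 -0.161  0.024]
insert 0.67 [283.9 149.1] [ 0.79  -0.025  0.022]
insert_notch 0.83 [311.9 213.5] [ 0.578 -0.11  -0.001]
insert_notch 0.79 [263.9 215.1] [0.565 0.042 0.074]
insert_notch 0.77 [266.1 145. ] [0.812 0.034 0.003]
pin 0.62 [244.9 205.3] [0.596 0.099 0.077]
bore 0.68 [262.4 218.5] [0.555 0.047 0.071]
bore 0.18 [282.4 188.3] [ 0.637 -0.016  0.117]
post_a 0.97 [234.7 211.3] [0.575 0.128 0.094]
post_a 0.86 [249.8 242.4] [0.482 0.085 0.086]
post_a 0.81 [285.5 132.9] [ 0.841 -0.031  0.032]
post_a 0.68 [281.7 160.7] [ 0.752 -0.017  0.018]
side {'vertical_fov': 51.63300621444558, 'cx': 275.3283413180051, 'cy': 205.36789288187202, 'R': array([[ 0.78050105, -0.6251258 , -0.00598684],
       [-0.39591029, -0.4868572
[... 764 characters left out ...]
 [434.3 355. ] [ 0.54  -0.547  0.069]
{'time_s': 0.7, 'joints': array([ 8.68101927e+01,  2.05445720e+01,  6.80353688e-01, -1.96836674e-05,
       -7.01352508e+01, -1.65045790e+01]), 'qd': array([ 0.02777157,  0.06189178, -0.06419094, -0.01589816, -0.00390225,
       -0.01443904]), 'joint_torque': array([-2.58461878e-04, -5.82167315e+01,  2.93249238e+01,  7.00177073e+00,
        1.25765314e-02, -1.63833397e-05]), 'tcp_pos': array([0.22751224, 0.63546736, 0.23756916]), 'eef_rot': array([-71.49807455,  89.99946884,  88.80753247]), 'contact_force': array([-0.19038016, -0.69445294,  0.22351329]), 'moment': array([ 0.01134857,  0.02416341, -0.02879753]), 'gripper_width': 0.08752075800827729} 0.011
```

View pics/top0.png

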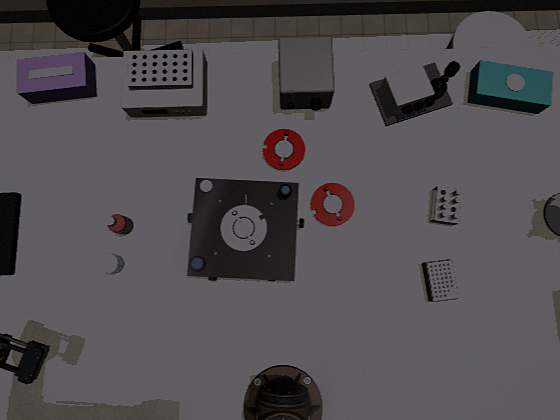

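Run:
```python
import cv2
a=cv2.imread("pics/top0.png")[165:295,175:330]; cv2.imwrite("pics/c1.png",cv2.resize(a,None,fx=4.6,fy=4.6,interpolation=3))
a=cv2.imread("pics/side0.png")[130:300,130:360]; cv2.imwrite("pics/c2.png",cv2.resize(a,None,fx=3.4,fy=3.4,interpolation=3))
```

```text
(no output)
```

View pics/c1.png

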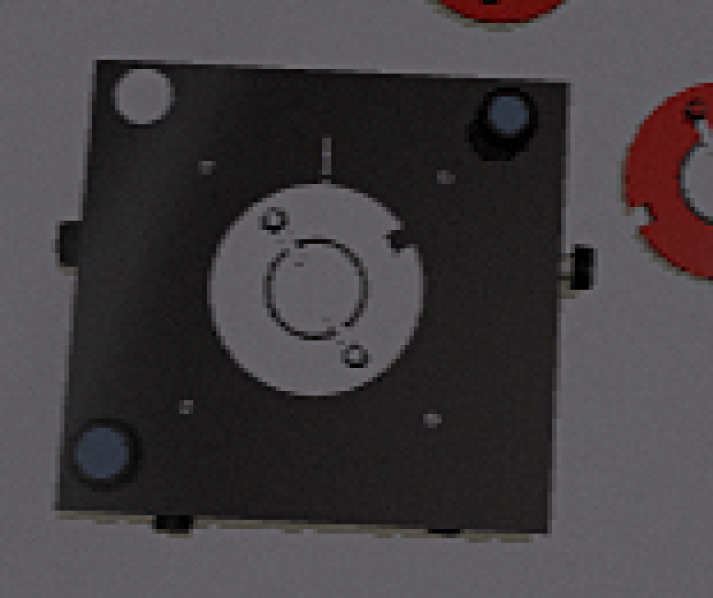

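View pics/c2.png

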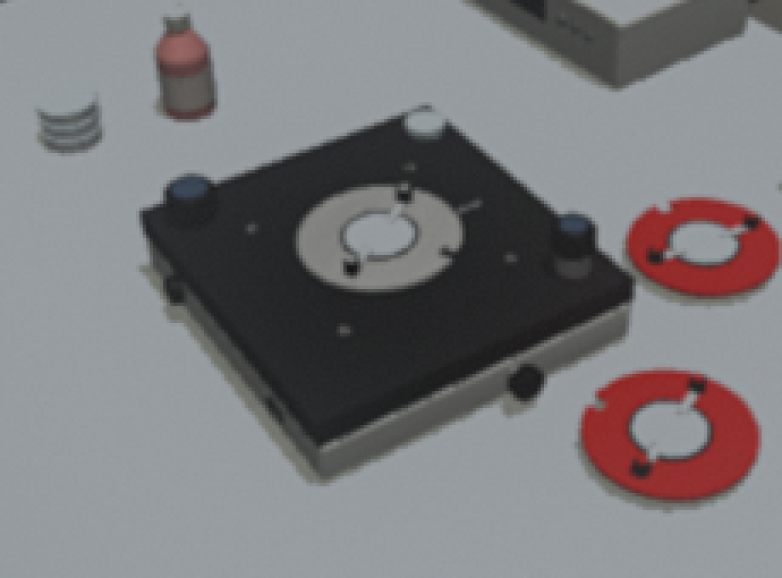

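The insert-shaped things in the top picture are the steel one in the base at (244,229), and two red ones on the table at (284,149) and (332,205). The steel one is meant: it sits in the bore. The crop shows its notch at the right, about 60° clockwise from the index line (246,200). Next I'll fit this precisely.

```bash
cat > m.py <<'E'
from h import *
from scipy.spatial.transform import Rotation as Ro
def fit(im,ztop=0.080,c0=(244,229)):
    g=cv2.cvtColor(im,cv2.COLOR_RGB2GRAY)
    X=np.array([0,0,0.])
    # rectified metric view, 0.25mm/px at plane ztop
    c=unproj_z("top",c0[0],c0[1],ztop)
    s=0.0005;N=400
    out=[(c[0]+s*200,c[1]+s*200),(c[0]+s*200,c[1]-s*200),(c[0]-s*200,c[1]-s*200),(c[0]-s*200,c[1]+s*200)]
    src=np.float32([proj("top",(a,b,ztop)) for a,b in out])
    H=cv2.getPerspectiveTransform(src,np.float32([(0,0),(N,0),(N,N),(0,N)]))
    w=cv2.warpPerspective(im,H,(N,N),flags=cv2.INTER_CUBIC)
    return w,c,s
def px(c,s,u,v): return np.array([c[0]+s*(200-v),c[1]+s*(200-u)])
E
python3 - <<'E'
from m import *
im,_=r.capture("top")
w,c,s=fit(im); g=cv2.cvtColor(w,cv2.COLOR_RGB2GRAY)
_,b=cv2.threshold(g,0,255,cv2.THRESH_OTSU)
n,l,st,ce=cv2.connectedComponentsWithStats(b); k=l[200,300] or l[200,200]
i=max(range(1,n),key=lambda i:st[i][4]); m=np.uint8(l==i)
cs=max(cv2.findContours(m,0,1)[0],key=cv2.contourArea); h=cv2.convexHull(cs)
e=cv2.fitEllipse(h); print("ellipse",e)
ctr=px(c,s,*e[0]); print("centre",ctr)
for q in ("post_a","insert_notch","pin"):
    for z,o in [({"post_a":.093}.get(q,.078),o) for o in r.spot_point("top",q)]:
        p=unproj_z("top",*o["centre"],z)[:2]; d=p-ctr
        if np.hypot(*d)<.1: print(q,o["score"],p.round(4),"r",np.hypot(*d).round(4),"ang",np.degrees(np.arctan2(d[1],d[0])).round(1))
save("w1",cv2.resize(np.clip(w.astype(float)*1.8,0,255).astype(np.uint8),None,fx=1.5,fy=1.5))
# base yaw
f=r.cut_out("top","light_base")
if f:
    cc=max(cv2.findContours(np.uint8(f[0]["mask"]),0,1)[0],key=cv2.contourArea)
st_=r.get_state(); R=Ro.from_euler("xyz",st_["eef_rot"],degrees=True).as_matrix(); print(R.round(3))
# dark top of base
hh=np.float32([[190,178],[300,183],[294,281],[187,276]])
for p in hh: print(unproj_z("top",*p,.07).round(3))
d=np.load("top0.npy")
for p in [(225,260),(262,230),(228,228),(200,230)]: print(unproj_d("top",*p,d[p[1],p[0]]).round(4))
E
```

```text
ellipse ((195.89736938476562, 189.4112091064453), (279.411376953125, 280.2763977050781), 113.65962982177734)
centre [0.52826245 0.10450497]
post_a 0.85 [0.5746 0.1384] r 0.0574 ang 36.2
post_a 0.67 [0.4767 0.0806] r 0.0568 ang -155.2
insert_notch 0.66 [0.5547 0.0391] r 0.0706 ang -68.0
pin 0.8 [0.5926 0.0837] r 0.0676 ang -17.9
[[-0.    -0.337 -0.941]
 [ 0.    -0.941  0.337]
 [-1.    -0.     0.   ]]
[0.688 0.269 0.07 ]
[ 0.663 -0.071  0.07 ]
[ 0.365 -0.043  0.07 ]
[0.388 0.274 0.07 ]
[0.4325 0.1614 0.0688]
[0.5187 0.0485 0.0778]
[0.5268 0.15   0.0837]
[0.5243 0.2359 0.0744]
```

View pics/w1.png

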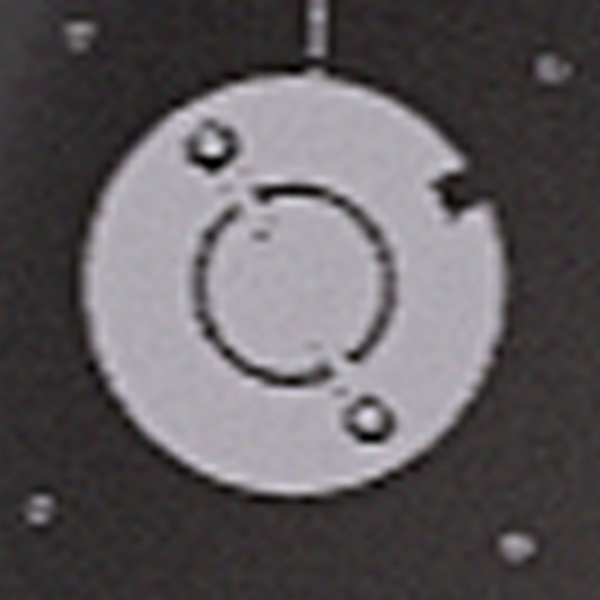

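{"api": "arm_command", "payload": {"plan": [{"dy": 0.96, "dz": -0.93}, {"dy": 0.96, "dz": -0.93}, {"dy": 0.96, "dz": -0.93}, {"dy": 0.96, "dz": -0.93}, {"dy": 0.96, "dz": -0.93}, {"dy": 0.96, "dz": -0.93}, {"dy": 0.96, "dz": -0.93}, {"dy": 0.96, "dz": -0.93}, {"dy": 0.96, "dz": -0.93}, {"dy": 0.96, "dz": -0.93}, {"dy": 0.96, "dz": -0.93}, {"dy": 0.96, "dz": -0.93}, {"dy": 0.96, "dz": -0.93}, {"dy": 0.96, "dz": -0.93}, {"dy": 0.96, "dz": -0.93}, {"dy": 0.96, "dz": -0.93}, {"dy": 0.96, "dz": -0.93}, {"dy": 0.96, "dz": -0.93}, {"dy": 0.96, "dz": -0.93}, {"dy": 0.96, "dz": -0.93}], "fingers": 1, "force": 30}}

```text
schema error: expected keys dx, dy, dz, wx, wy, wz
```

{"api": "arm_command", "payload": {"plan": [{"dx": 0, "dy": 0.96, "dz": -0.93, "wx": 0, "wy": 0, "wz": 0}, {"dx": 0, "dy": 0.96, "dz": -0.93, "wx": 0, "wy": 0, "wz": 0}, {"dx": 0, "dy": 0.96, "dz": -0.93, "wx": 0, "wy": 0, "wz": 0}, {"dx": 0, "dy": 0.96, "dz": -0.93, "wx": 0, "wy": 0, "wz": 0}, {"dx": 0, "dy": 0.96, "dz": -0.93, "wx": 0, "wy": 0, "wz": 0}, {"dx": 0, "dy": 0.96, "dz": -0.93, "wx": 0, "wy": 0, "wz": 0}, {"dx": 0, "dy": 0.96, "dz": -0.93, "wx": 0, "wy": 0, "wz": 0}, {"dx": 0, "dy": 0.96, "dz": -0.93, "wx": 0, "wy": 0, "wz": 0}, {"dx": 0, "dy": 0.96, "dz": -0.93, "wx": 0, "wy": 0, "wz": 0}, {"dx": 0, "dy": 0.96, "dz": -0.93, "wx": 0, "wy": 0, "wz": 0}, {"dx": 0, "dy": 0.96, "dz": -0.93, "wx": 0, "wy": 0, "wz": 0}, {"dx": 0, "dy": 0.96, "dz": -0.93, "wx": 0, "wy": 0, "wz": 0}, {"dx": 0, "dy": 0.96, "dz": -0.93, "wx": 0, "wy": 0, "wz": 0}, {"dx": 0, "dy": 0.96, "dz": -0.93, "wx": 0, "wy": 0, "wz": 0}, {"dx": 0, "dy": 0.96, "dz": -0.93, "wx": 0, "wy": 0, "wz": 0}, {"dx": 0, "dy": 0.96, "dz": -0.93, "wx": 0, "wy": 0, "wz": 0}, {"dx": 0, "dy": 0.96, "dz": -0.93, "wx": 0, "wy": 0, "wz": 0}, {"dx": 0, "dy": 0.96, "dz": -0.93, "wx": 0, "wy": 0, "wz": 0}], "fingers": 1, "force": 30}}

```text
time_s: 2.45
tcp_pos: [0.4324, 0.1815, 0.2384]
eef_rot: [-111.2, 89.6, 49.5]
contact_force: [0.8, -0.0, -0.1]
gripper_width: 0.0002
```

{"api": "arm_command", "payload": {"plan": [{"dx": 0.5, "dy": 0, "dz": 0, "wx": 0.99, "wy": 0, "wz": 0}, {"dx": 0.5, "dy": 0, "dz": 0, "wx": 0.99, "wy": 0, "wz": 0}, {"dx": 0.5, "dy": 0, "dz": 0, "wx": 0.99, "wy": 0, "wz": 0}, {"dx": 0.5, "dy": 0, "dz": 0, "wx": 0.99, "wy": 0, "wz": 0}, {"dx": 0.5, "dy": 0, "dz": 0, "wx": 0.99, "wy": 0, "wz": 0}, {"dx": 0.5, "dy": 0, "dz": 0, "wx": 0.99, "wy": 0, "wz": 0}, {"dx": 0.5, "dy": 0, "dz": 0, "wx": 0.99, "wy": 0, "wz": 0}, {"dx": 0.5, "dy": 0, "dz": 0, "wx": 0.99, "wy": 0, "wz": 0}, {"dx": 0.5, "dy": 0, "dz": 0, "wx": 0.99, "wy": 0, "wz": 0}]}}

```text
time_s: 3.2
tcp_pos: [0.4369, 0.1774, 0.1496]
eef_rot: [-75.4, 89.0, 42.4]
contact_force: [-0.4, -0.0, -0.6]
gripper_width: 0.0005
```

```bash
cat > go.py <<'E'
import sys
from m import *
def go(x,y,z,head=None):
    s=r.get_state(); R=Ro.from_euler("xyz",s["eef_rot"],degrees=True).as_matrix()
    h=np.degrees(np.arctan2(-R[1,2],-R[0,2]))
    d=R.T@(np.array([x,y,z])-s["tcp_pos"])
    print("t",s["time_s"],"tcp",s["tcp_pos"].round(4),"F",s["contact_force"].round(1),"head(-z)",h.round(1),"tiltdown",R[:,0].round(3),"shares d",(d/.02).round(2))
if __name__=="__main__": go(*map(float,sys.argv[1:4]))
E
python3 go.py .471 .099 .094
```

```text
t 3.2 tcp [0.4369 0.1774 0.1496] F [-0.4 -0.  -0.6] head(-z) -62.2 tiltdown [ 0.013  0.012 -1.   ] shares d [ 2.75  0.36 -4.27]
```

{"api": "arm_command", "payload": {"plan": [{"dx": 0, "dy": 0.07, "dz": -0.85, "wx": 0, "wy": 0, "wz": 0}, {"dx": 0, "dy": 0.07, "dz": -0.85, "wx": 0, "wy": 0, "wz": 0}, {"dx": 0, "dy": 0.07, "dz": -0.85, "wx": 0, "wy": 0, "wz": 0}, {"dx": 0, "dy": 0.07, "dz": -0.85, "wx": 0, "wy": 0, "wz": 0}, {"dx": 0, "dy": 0.07, "dz": -0.7, "wx": 0, "wy": 0, "wz": 0}, {"dx": 0.9, "dy": 0, "dz": 0, "wx": 0, "wy": 0, "wz": 0}, {"dx": 0.8, "dy": 0, "dz": 0, "wx": 0, "wy": 0, "wz": 0}, {"dx": 0, "dy": 0, "dz": 0, "wx": 0, "wy": 0, "wz": 0}]}}

```text
time_s: 3.87
tcp_pos: [0.4708, 0.0986, 0.114]
eef_rot: [-77.1, 88.9, 40.4]
contact_force: [-0.6, -0.4, -0.4]
gripper_width: 0.0006
```

```bash
python3 go.py .471 .099 .094
python3 - <<'E'
from m import *
im,_=r.capture("side"); save("s2",cv2.resize(im[130:300,130:360],None,fx=3.4,fy=3.4,interpolation=3))
E
```

```text
t 3.8667 tcp [0.4708 0.0986 0.114 ] F [-0.6 -0.4 -0.4] head(-z) -62.5 tiltdown [ 0.015  0.013 -1.   ] shares d [1.   0.   0.01]
```

View pics/s2.png

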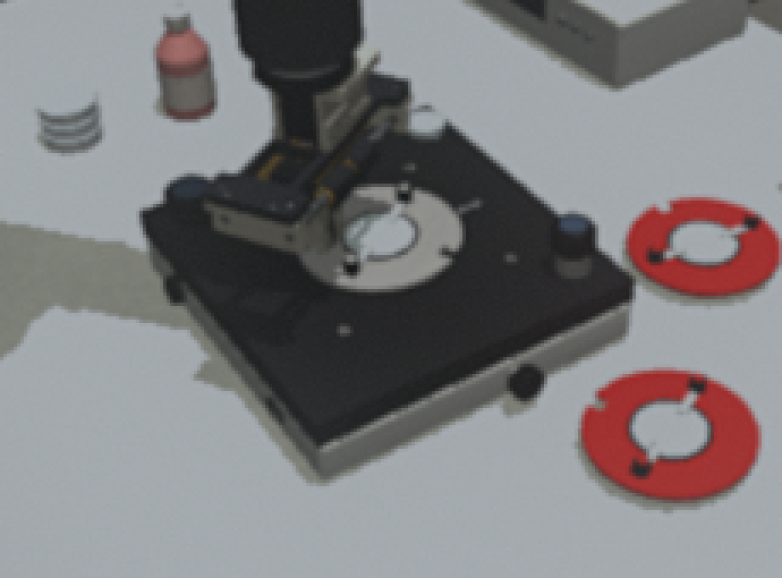

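The picture shows the closed fingers just up-left of post_b (crop 350,268), with the body well above the lens on the corner. Next: descend, then push gently.

{"api": "arm_command", "payload": {"plan": [{"dx": 0.5, "dy": 0, "dz": 0, "wx": 0, "wy": 0, "wz": 0}, {"dx": 0.45, "dy": 0, "dz": 0, "wx": 0, "wy": 0, "wz": 0}, {"dx": 0, "dy": 0, "dz": -0.15, "wx": 0, "wy": 0, "wz": 0}, {"dx": 0, "dy": 0, "dz": -0.15, "wx": 0, "wy": 0, "wz": 0}]}}

```text
time_s: 4.25
tcp_pos: [0.476, 0.095, 0.0985]
eef_rot: [-81.4, 88.6, 36.3]
contact_force: [0.7, -0.1, -0.4]
gripper_width: 0.0002
```

```bash
python3 go.py .4752 .0924 .095
```

```text
t 4.25 tcp [0.476  0.095  0.0985] F [ 0.7 -0.1 -0.4] head(-z) -62.3 tiltdown [ 0.019  0.014 -1.   ] shares d [ 0.17  0.1  -0.1 ]
```

{"api": "arm_command", "payload": {"plan": [{"dx": 0.2, "dy": 0, "dz": -0.15, "wx": 0, "wy": 0, "wz": 0.3}, {"dx": 0, "dy": 0.03, "dz": -0.11, "wx": -0.5, "wy": 0, "wz": 0}, {"dx": 0, "dy": 0.03, "dz": -0.11, "wx": -0.5, "wy": 0, "wz": 0}, {"dx": 0, "dy": 0.03, "dz": -0.11, "wx": -0.5, "wy": 0, "wz": 0}, {"dx": 0, "dy": 0.03, "dz": -0.11, "wx": -0.5, "wy": 0, "wz": 0}, {"dx": 0, "dy": 0.03, "dz": -0.11, "wx": -0.5, "wy": 0, "wz": 0}, {"dx": 0, "dy": 0.03, "dz": -0.11, "wx": -0.5, "wy": 0, "wz": 0}]}}

```text
time_s: 4.83
tcp_pos: [0.482, 0.08, 0.096]
eef_rot: [36.2, 89.4, 168.1]
contact_force: [-0.8, 1.8, -0.6]
gripper_width: 0.0002
```

```bash
cat > st.py <<'E'
from m import *
c=np.array([.5283,.1045])
s=r.get_state(); R=Ro.from_euler("xyz",s["eef_rot"],degrees=True).as_matrix()
h=np.degrees(np.arctan2(-R[1,2],-R[0,2])); p=s["tcp_pos"]; d=p[:2]-c
up=-R[:,2]; 
# post angle if post (52mm) is touching: find phi with (P-p).u=16mm
u=np.array([np.cos(np.radians(h)),np.sin(np.radians(h))])
ph=np.radians(np.linspace(-170,-60,1101)); P=c+.052*np.c_[np.cos(ph),np.sin(ph)]
g=(P-p[:2])@u-.016; k=np.argmin(abs(g))
print("t",s["time_s"],"tcp",p.round(4),"r,ang",np.hypot(*d).round(4),np.degrees(np.arctan2(d[1],d[0])).round(1),"F",s["contact_force"].round(1),"head",h.round(1),"down",R[:,0].round(3),"post ang if touching",np.degrees(ph[k]).round(1))
E
python3 st.py
```

```text
t 4.8333 tcp [0.482 0.08  0.096] r,ang 0.0524 -152.2 F [-0.8  1.8 -0.6] head -48.0 down [-0.011  0.002 -1.   ] post ang if touching -134.5
```

{"api": "arm_command", "payload": {"plan": [{"dx": 0, "dy": 0.03, "dz": -0.105, "wx": -0.5, "wy": 0, "wz": 0}, {"dx": 0, "dy": 0.03, "dz": -0.105, "wx": -0.5, "wy": 0, "wz": 0}, {"dx": 0, "dy": 0.03, "dz": -0.105, "wx": -0.5, "wy": 0, "wz": 0}, {"dx": 0, "dy": 0.03, "dz": -0.105, "wx": -0.5, "wy": 0, "wz": 0}, {"dx": 0, "dy": 0.03, "dz": -0.105, "wx": -0.5, "wy": 0, "wz": 0}, {"dx": 0, "dy": 0.03, "dz": -0.105, "wx": -0.5, "wy": 0, "wz": 0}, {"dx": 0, "dy": 0.03, "dz": -0.105, "wx": -0.5, "wy": 0, "wz": 0}, {"dx": 0, "dy": 0.03, "dz": -0.105, "wx": -0.5, "wy": 0, "wz": 0}, {"dx": 0, "dy": 0.03, "dz": -0.105, "wx": -0.5, "wy": 0, "wz": 0}, {"dx": 0, "dy": 0.03, "dz": -0.105, "wx": -0.5, "wy": 0, "wz": 0}]}}

```text
time_s: 5.67
tcp_pos: [0.4949, 0.0629, 0.0967]
eef_rot: [21.4, 88.5, 177.4]
contact_force: [-2.2, 1.6, -0.7]
gripper_width: 0.0002
```

```bash
python3 st.py
python3 - <<'E'
from m import *
im,_=r.capture("side"); save("s3",cv2.resize(im[130:300,130:360],None,fx=3.4,fy=3.4,interpolation=3))
E
```

```text
t 5.6667 tcp [0.4949 0.0629 0.0967] r,ang 0.0533 -128.7 F [-2.2  1.6 -0.7] head -24.0 down [-0.026  0.001 -1.   ] post ang if touching -111.3
```

View pics/s3.png

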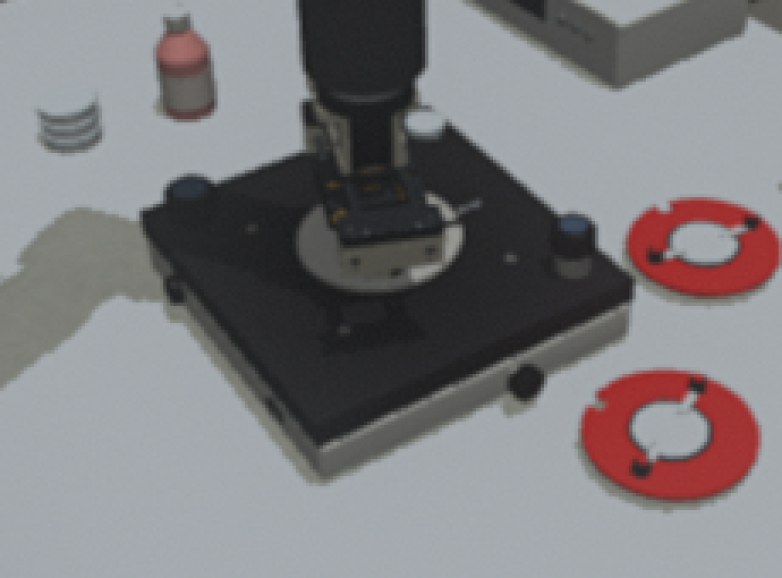

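{"api": "arm_command", "payload": {"plan": [{"dx": 0.04, "dy": 0.03, "dz": -0.105, "wx": -0.5, "wy": 0.1, "wz": -0.04}, {"dx": 0.04, "dy": 0.03, "dz": -0.105, "wx": -0.5, "wy": 0.1, "wz": -0.04}, {"dx": 0.04, "dy": 0.03, "dz": -0.105, "wx": -0.5, "wy": 0.1, "wz": -0.04}, {"dx": 0.0, "dy": 0.01, "dz": -0.05, "wx": -0.2, "wy": 0, "wz": 0}, {"dx": 0.0, "dy": 0.01, "dz": -0.05, "wx": -0.2, "wy": 0, "wz": 0}, {"dx": 0.0, "dy": 0.01, "dz": -0.05, "wx": -0.2, "wy": 0, "wz": 0}, {"dx": 0.0, "dy": 0.01, "dz": -0.05, "wx": -0.2, "wy": 0, "wz": 0}]}}

```text
time_s: 6.3
tcp_pos: [0.503, 0.0566, 0.0946]
eef_rot: [12.6, 89.5, 179.5]
contact_force: [-3.7, 1.1, 1.3]
gripper_width: 0.0004
```

```bash
python3 st.py
```

```text
t 6.3 tcp [0.503  0.0566 0.0946] r,ang 0.0542 -117.9 F [-3.7  1.1  1.3] head -13.2 down [-0.009  0.    -1.   ] post ang if touching -100.7
```

{"api": "arm_command", "payload": {"plan": [{"dx": -0.04, "dy": 0.01, "dz": -0.05, "wx": -0.2, "wy": 0, "wz": 0}, {"dx": 0.0, "dy": 0.01, "dz": -0.05, "wx": -0.2, "wy": 0, "wz": 0}, {"dx": 0.0, "dy": 0.01, "dz": -0.05, "wx": -0.2, "wy": 0, "wz": 0}, {"dx": 0.0, "dy": 0.01, "dz": -0.05, "wx": -0.2, "wy": 0, "wz": 0}]}}

```text
time_s: 6.63
tcp_pos: [0.5071, 0.0548, 0.0953]
eef_rot: [10.0, 89.5, -179.2]
contact_force: [-0.1, 0.8, -1.3]
gripper_width: 0.0004
```

```bash
python3 st.py
```

```text
t 6.6333 tcp [0.5071 0.0548 0.0953] r,ang 0.054 -113.1 F [-0.1  0.8 -1.3] head -9.2 down [-0.01 -0.   -1.  ] post ang if touching -95.8
```

{"api": "arm_command", "payload": {"plan": [{"dx": 0.0, "dy": 0.01, "dz": -0.05, "wx": -0.15, "wy": 0, "wz": 0}, {"dx": 0.0, "dy": 0.01, "dz": -0.05, "wx": -0.15, "wy": 0, "wz": 0}]}}

```text
time_s: 6.8
tcp_pos: [0.5091, 0.0538, 0.0953]
eef_rot: [11.0, 89.4, -176.7]
contact_force: [-3.7, 2.1, 2.2]
gripper_width: 0.0007
```

```bash
python3 st.py
```

```text
t 6.8 tcp [0.5091 0.0538 0.0953] r,ang 0.0542 -110.8 F [-3.7  2.1  2.2] head -7.7 down [-0.01  -0.001 -1.   ] post ang if touching -93.6
```

{"api": "arm_command", "payload": {"plan": [{"dx": 0.0, "dy": 0.01, "dz": -0.06, "wx": -0.1, "wy": 0, "wz": 0}, {"dx": 0.0, "dy": 0.01, "dz": -0.06, "wx": -0.1, "wy": 0, "wz": 0}]}}

```text
time_s: 6.97
tcp_pos: [0.5111, 0.0531, 0.0951]
eef_rot: [9.2, 89.4, -177.4]
contact_force: [-2.9, 3.0, 1.5]
gripper_width: 0.0003
```

```bash
python3 st.py;  python3 - <<'E'
from m import *
im,_=r.capture("side"); save("s4",cv2.resize(im[170:235,205:290],None,fx=8,fy=8,interpolation=3))
im,_=r.capture("top"); w,c,s=fit(im); save("t4",cv2.resize(np.clip(w.astype(float)*1.8,0,255).astype(np.uint8),None,fx=1.4,fy=1.4))
E
```

```text
t 6.9667 tcp [0.5111 0.0531 0.0951] r,ang 0.0542 -108.5 F [-2.9  3.   1.5] head -6.6 down [-0.011 -0.    -1.   ] post ang if touching -91.3
```

View pics/s4.png

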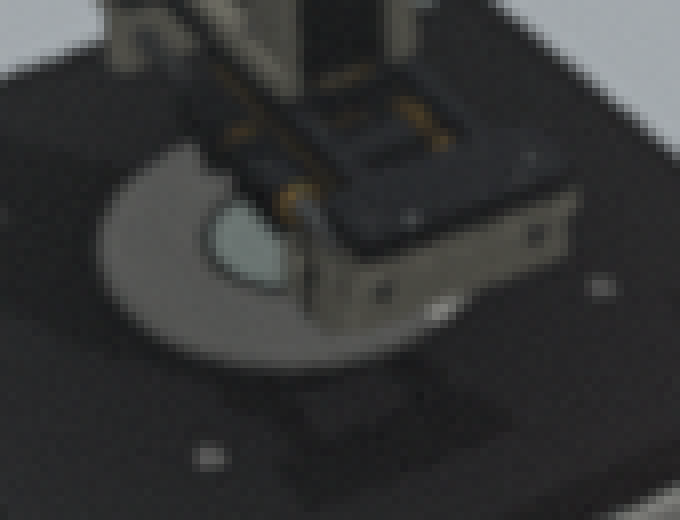

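View pics/t4.png

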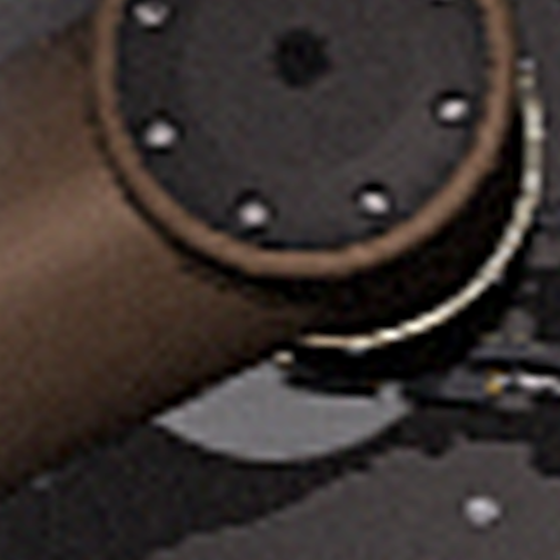

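{"api": "arm_command", "payload": {"plan": [{"dx": 0, "dy": 0, "dz": 0.5, "wx": 0, "wy": 0, "wz": 0}, {"dx": -0.3, "dy": 0, "dz": 0.1, "wx": 0, "wy": 0, "wz": 0}, {"dx": -1, "dy": 0, "dz": 0, "wx": 0, "wy": 0, "wz": 0}, {"dx": -1, "dy": 0, "dz": 0, "wx": 0, "wy": 0, "wz": 0}, {"dx": -1, "dy": -1, "dz": 0, "wx": 0, "wy": 0, "wz": 0}, {"dx": 0, "dy": -1, "dz": 0, "wx": 0, "wy": 0, "wz": 0}, {"dx": 0, "dy": -1, "dz": 0, "wx": 0, "wy": 0, "wz": 0}, {"dx": 0, "dy": -1, "dz": 0, "wx": 0, "wy": 0, "wz": 0}, {"dx": 0, "dy": -1, "dz": 0, "wx": 0, "wy": 0, "wz": 0}, {"dx": 0, "dy": -1, "dz": 0, "wx": 0, "wy": 0, "wz": 0}, {"dx": 0, "dy": -1, "dz": 0, "wx": 0, "wy": 0, "wz": 0}, {"dx": 0, "dy": -1, "dz": 0, "wx": 0, "wy": 0, "wz": 0}]}}

```text
time_s: 8.07
tcp_pos: [0.5207, 0.2175, 0.1741]
eef_rot: [-142.9, 89.5, 30.3]
contact_force: [0.7, 0.9, -0.2]
gripper_width: 0.0008
```

```bash
python3 st.py;  python3 - <<'E'
from m import *
im,_=r.capture("side"); save("s5",cv2.resize(im[150:240,190:310],None,fx=6,fy=6,interpolation=3))
im,_=r.capture("top"); w,c,s=fit(im); save("t5",cv2.resize(np.clip(w.astype(float)*1.8,0,255).astype(np.uint8),None,fx=1.5,fy=1.5))
E
```

```text
t 8.0667 tcp [0.5207 0.2175 0.1741] r,ang 0.1132 93.9 F [ 0.7  0.9 -0.2] head -6.8 down [ 0.007  0.004 -1.   ] post ang if touching -102.4
```

View pics/s5.png

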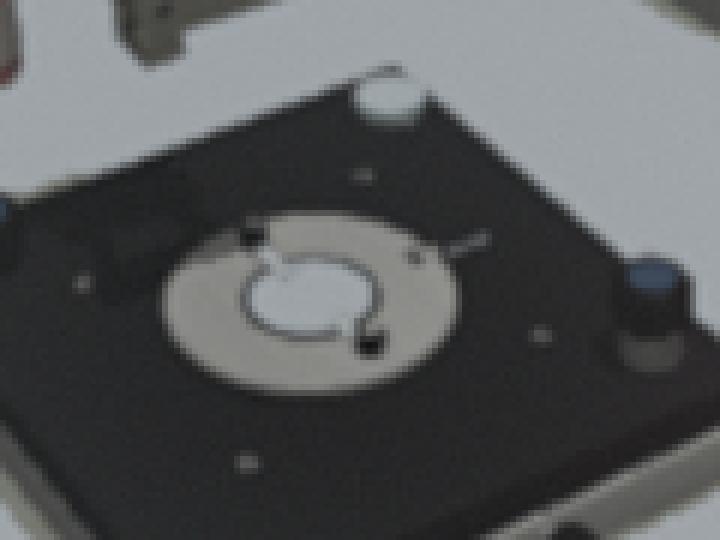

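View pics/t5.png

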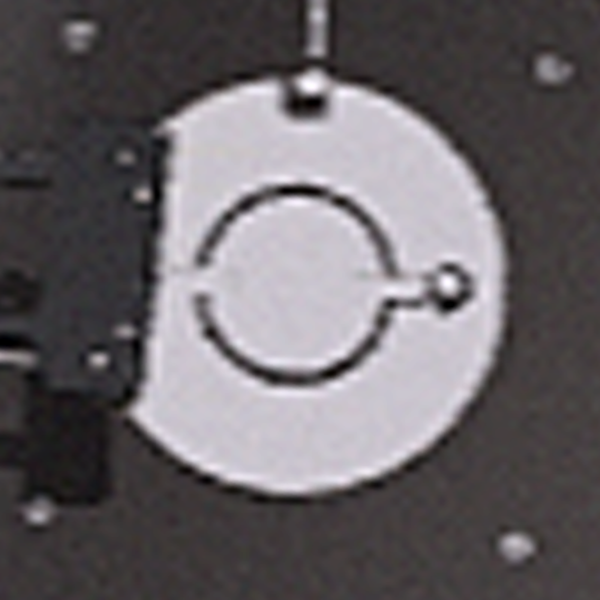

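```bash
cat > pl.py <<'E'
from m import *
f,cx,cy,R,t=K("side"); im,d=r.capture("side")
v,u=np.mgrid[160:240,190:300]; dd=d[160:240,190:300]
X=(np.stack([(u-cx)/f*dd,(v-cy)/f*dd,dd],-1)-t)@R
rr=np.hypot(X[...,0]-.5283,X[...,1]-.1045); 
def plane(m):
    P=X[m&(dd>0)]
    for _ in range(5):
        A=np.c_[P[:,:2]-[.5283,.1045],np.ones(len(P))]; s=np.linalg.lstsq(A,P[:,2],rcond=None)[0]; e=P[:,2]-A@s; P=P[abs(e)<max(2*e.std(),.001)]
    return s,len(P),e.std()
an=np.degrees(np.arctan2(X[...,1]-.1045,X[...,0]-.5283))
ins,n1,s1=plane((rr>.033)&(rr<.066)&(X[...,2]<.088)); base,n2,s2=plane((rr>.08)&(rr<.12)&(X[...,2]<.08))
d_=ins-base; print("insert-base slope deg x,y",np.degrees(d_[:2]).round(2),"height of top mm",(d_[2]*1e3).round(2),n1,n2,s1,s2)
E
python3 pl.py
```

```text
insert-base slope deg x,y [-2.33 -0.07] height of top mm 7.35 602 1663 0.0011843822016985703 0.001234216151872401
```

Notch is on the pin and the plane fit gives a 2.3° tilt, as the description predicts. Now pressing the rim opposite.

```bash
python3 go.py .4685 .109 .098
```

```text
t 8.2167 tcp [0.5207 0.2176 0.1736] F [ 0.1  0.4 -0. ] head(-z) -6.7 tiltdown [ 0.006  0.004 -1.   ] shares d [3.74 5.71 1.97]
```

{"api": "arm_command", "payload": {"plan": [{"dx": 0, "dy": 0.95, "dz": 0.33, "wx": 0, "wy": 0, "wz": 0}, {"dx": 0, "dy": 0.95, "dz": 0.33, "wx": 0, "wy": 0, "wz": 0}, {"dx": 0, "dy": 0.95, "dz": 0.33, "wx": 0, "wy": 0, "wz": 0}, {"dx": 0, "dy": 0.95, "dz": 0.33, "wx": 0, "wy": 0, "wz": 0}, {"dx": 0, "dy": 0.95, "dz": 0.33, "wx": 0, "wy": 0, "wz": 0}, {"dx": 0, "dy": 0.85, "dz": 0.3, "wx": 0, "wy": 0, "wz": 0}, {"dx": 0.9, "dy": 0, "dz": 0, "wx": 0, "wy": 0, "wz": 0}, {"dx": 0.9, "dy": 0, "dz": 0, "wx": 0, "wy": 0, "wz": 0}, {"dx": 0.9, "dy": 0, "dz": 0, "wx": 0, "wy": 0, "wz": 0}, {"dx": 0.5, "dy": 0, "dz": 0, "wx": 0, "wy": 0, "wz": 0}, {"dx": 0, "dy": 0, "dz": 0, "wx": 0, "wy": 0, "wz": 0}]}}

```text
time_s: 9.13
tcp_pos: [0.4654, 0.0994, 0.1121]
eef_rot: [-149.7, 88.9, 23.4]
contact_force: [-0.0, -0.3, -0.2]
gripper_width: 0.0007
```

```bash
python3 go.py .4685 .109 .093
```

```text
t 9.1333 tcp [0.4654 0.0994 0.1121] F [-0.  -0.3 -0.2] head(-z) -6.9 tiltdown [ 0.017  0.007 -1.   ] shares d [ 0.96 -0.48 -0.08]
```

{"api": "arm_command", "payload": {"plan": [{"dx": 0, "dy": -0.48, "dz": -0.08, "wx": 0, "wy": -0.2, "wz": 0.11}, {"dx": 0.5, "dy": 0, "dz": 0, "wx": 0, "wy": 0, "wz": 0}, {"dx": 0.3, "dy": 0, "dz": 0, "wx": 0, "wy": 0, "wz": 0}, {"dx": 0.15, "dy": 0, "dz": 0, "wx": 0, "wy": 0, "wz": 0}, {"dx": 0.05, "dy": 0, "dz": 0, "wx": 0, "wy": 0, "wz": 0}]}}

```text
time_s: 9.55
tcp_pos: [0.4691, 0.1086, 0.0933]
eef_rot: [-141.4, 89.8, 31.7]
contact_force: [0.3, -0.3, 1.0]
gripper_width: 0.0006
```

```bash
python3 go.py .4685 .109 .093
```

```text
t 9.55 tcp [0.4691 0.1086 0.0933] F [ 0.3 -0.3  1. ] head(-z) -6.9 tiltdown [ 0.002  0.001 -1.   ] shares d [ 0.01 -0.02  0.03]
```

{"api": "arm_command", "payload": {"plan": [{"dx": 0.1, "dy": 0, "dz": 0, "wx": 0, "wy": 0, "wz": 0}, {"dx": 0.1, "dy": 0, "dz": 0, "wx": 0, "wy": 0, "wz": 0}]}}

```text
time_s: 9.72
tcp_pos: [0.4693, 0.1087, 0.0896]
eef_rot: [-144.5, 89.8, 28.5]
contact_force: [-5.7, 2.2, 13.7]
gripper_width: 0.0006
```

{"api": "arm_command", "payload": {"plan": [{"dx": 0.1, "dy": 0, "dz": 0, "wx": 0, "wy": 0, "wz": 0}, {"dx": 0.1, "dy": 0, "dz": 0, "wx": 0, "wy": 0, "wz": 0}]}}

```text
time_s: 9.88
tcp_pos: [0.4692, 0.109, 0.0863]
eef_rot: [-140.2, 89.8, 32.9]
contact_force: [0.0, -0.5, -0.4]
gripper_width: 0.0005
```

{"api": "arm_command", "payload": {"plan": [{"dx": 0.05, "dy": 0, "dz": 0, "wx": 0, "wy": 0, "wz": 0}, {"dx": 0.05, "dy": 0, "dz": 0, "wx": 0, "wy": 0, "wz": 0}]}}

```text
time_s: 10.05
tcp_pos: [0.4693, 0.109, 0.0862]
eef_rot: [-148.0, 89.7, 25.1]
contact_force: [-7.0, 0.5, 17.6]
gripper_width: 0.0003
```

{"api": "arm_command", "payload": {"plan": [{"dx": 0.05, "dy": 0, "dz": 0, "wx": 0, "wy": 0, "wz": 0}]}}

```text
time_s: 10.13
tcp_pos: [0.4693, 0.109, 0.0862]
eef_rot: [-149.8, 89.7, 23.4]
contact_force: [-5.6, 0.3, 13.5]
gripper_width: 0.0005
```

Firm stop at 17 N with no further travel. Withdrawing to look.

{"api": "arm_command", "payload": {"plan": [{"dx": -0.3, "dy": 0, "dz": 0, "wx": 0, "wy": 0, "wz": 0}, {"dx": -1, "dy": 0, "dz": 0, "wx": 0, "wy": 0, "wz": 0}, {"dx": -1, "dy": 0, "dz": 0, "wx": 0, "wy": 0, "wz": 0}, {"dx": -1, "dy": 0, "dz": 0, "wx": 0, "wy": 0, "wz": 0}, {"dx": -1, "dy": -1, "dz": 0, "wx": 0, "wy": 0, "wz": 0}, {"dx": -1, "dy": -1, "dz": 0, "wx": 0, "wy": 0, "wz": 0}, {"dx": 0, "dy": -1, "dz": 0, "wx": 0, "wy": 0, "wz": 0}, {"dx": 0, "dy": -1, "dz": 0, "wx": 0, "wy": 0, "wz": 0}, {"dx": 0, "dy": -1, "dz": 0, "wx": 0, "wy": 0, "wz": 0}, {"dx": 0, "dy": -1, "dz": 0, "wx": 0, "wy": 0, "wz": 0}, {"dx": 0, "dy": -1, "dz": 0, "wx": 0, "wy": 0, "wz": 0}, {"dx": 0, "dy": -1, "dz": 0, "wx": 0, "wy": 0, "wz": 0}, {"dx": 0, "dy": -1, "dz": 0, "wx": 0, "wy": 0, "wz": 0}, {"dx": 0, "dy": 0, "dz": 0, "wx": 0, "wy": 0, "wz": 0}]}}

```text
time_s: 11.3
tcp_pos: [0.4912, 0.2952, 0.2026]
eef_rot: [-139.4, 89.3, 33.7]
contact_force: [1.0, 0.8, 0.2]
gripper_width: 0.0004
```

```bash
python3 pl.py;python3 pl.py; python3 st.py
python3 - <<'E'
from m import *
im,_=r.capture("side"); save("s6",cv2.resize(im[120:310,120:370],None,fx=3,fy=3,interpolation=3))
im,_=r.capture("top"); w,c,s=fit(im,.075); save("t6",cv2.resize(np.clip(w.astype(float)*1.8,0,255).astype(np.uint8),None,fx=1.5,fy=1.5))
E
```

```text
insert-base slope deg x,y [-0.02 -0.12] height of top mm 5.04 633 1677 0.0011884483174751856 0.0012506385584463008
insert-base slope deg x,y [-0.06  0.13] height of top mm 5.01 640 1630 0.001249219847260449 0.0011519204450793495
t 11.4 tcp [0.4904 0.2928 0.2024] r,ang 0.1921 101.4 F [-0.3 -1.   0.2] head -7.0 down [ 0.008  0.005 -1.   ] post ang if touching -156.1
```

View pics/s6.png

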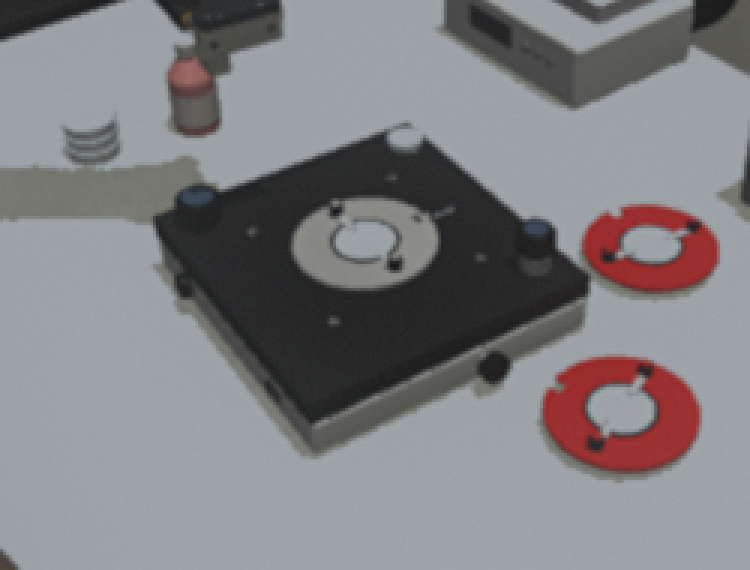

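View pics/t6.png

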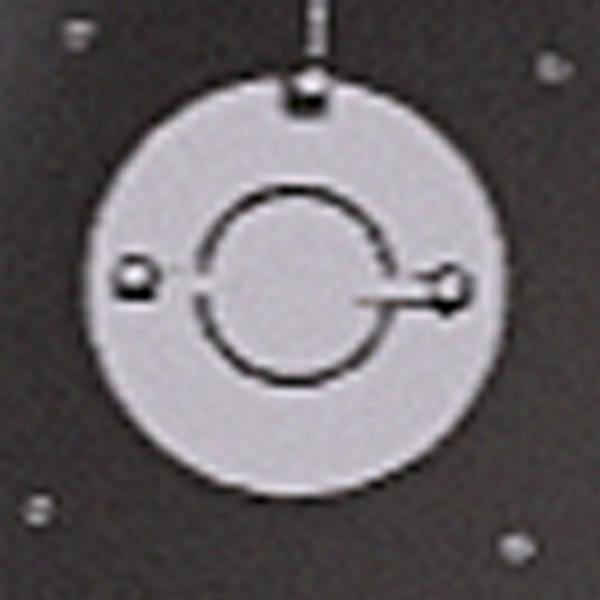

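The insert lies flat: slopes of at most 0.13° and its top 5.0 mm above the base. The notch surrounds the pin at (310,85) in the rectified view. The neighbouring things look undisturbed and the hand is clear, so I'm handing in.

```bash
python3 -c "
from plant import r
print(r.close_job())"
```

```text
the job is handed in; nothing more can be done
None
```

The steel insert is seated: I turned it about 57° with closed fingers against post_b until its notch dropped onto the pin. I then pressed the rim opposite the pin. It snapped past the plungers after a reading of about 14 N, and a check press of about 18 N moved it no further.

- **Flatness:** two depth-image plane fits after seating give the insert's top 5.0 mm above the base and level to within 0.13°. Before the press the fit showed the expected 2.3° tilt.
- **Notch:** in the last top view the pin sits inside the notch, a little towards one side of it. I judged this by eye and did not measure the distance; the notch leaves 2.5 mm clearance on either side.
- **Other things:** the last side view shows the items on the base, the dish stack and the bottle apparently unmoved. I did not measure any of them, and the tube rack and tip box were outside that crop; the arm never went near them.
- **Hand:** it is about 0.2 m to the side and 0.2 m up, with only noise-level force readings (about 1 N). The job was handed in at about 11.5 s.

No check failed. The estimated angle while pushing ended about 3° past the expected stop, so I backed off to look; the images showed the notch already on the pin.

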